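Put the spatula and flat brush away in the fitted tool tray

ROBOT

A 7-joint arm with a two-finger parallel gripper is mounted at the origin on the work surface. World frame = base frame: x ahead of the robot, y to its left, z up, the work surface at z = 0. Lengths are in m, angles in rad, forces in N, time in s.
With the tool pointing down it reaches from about 0.4 to 0.9 m from the base axis. Payload 5.5 kg.
Tool frame: the origin (TCP) lies midway between the tips of the shut fingers; the grasp point (between the pads) lies 19 mm behind it (manip.grip_depth is the distance from the TCP to the grasp point, in m); z points along the fingers, y is the line along which they close (so a half turn about z gives the same grasp; the last joint's range is limited). The gripper opens to 92 mm and grips with 3 to 60 N. Pads are 19 mm wide; open, the fingers measure 130 mm over their backs; the gripper's body (75 mm by 190 mm) begins 47 mm behind the grasp point.
Start: joints at [-0.974, 0.501, -0.427, 1.55, 0.221, 1.138, -0.21], TCP at [0.213, 0.614, 0.227] pointing down, gripper open.
Joint ranges: [-2.88, 2.88], [-0.31, 2.03], [-1.54, 1.56], [0.2, 2.42], [-1.41, 4.55], [0.19, 2.02], [-2.57, 2.57]. Speed limits (rad/s): [2.57, 2.57, 3.14, 3.14, 3.14, 3.14, 3.14].

INTERFACE

Orientations are given as a unit quaternion [x, y, z, w].
In Python, from bench import manip, effector, viewer gives the robot as it stands. Calls block until the motion is done:
- manip.move_pose(position, orientation): joint-space move of the TCP to a pose.
- manip.servo_line(position, ori=None, vel=0.15): straight line of the TCP; ori=None keeps the orientation; vel is the mean speed in m/s.
- manip.movej(angles): joint-space move.
- effector.open_jaws() and effector.close(f_grip=None): open the fingers fully, or close them until they stop; f_grip is the grip in N (None keeps the last).
- manip.sleep(seconds).
- manip.solve_ik(position, orientation): joint angles nearest the present ones, or None.
- viewer.get_image(name): name is "side" or "top" or "wrist"; returns the picture (480x640x3 uint8, red, green, blue); there is no depth.
- viewer.get_calibration(name): a dict with "vfov" (degrees; the focal length in pixels is half the picture's height over the tangent of half this angle, whatever the lens; pixels are square), "cx", "cy" (the principal point, pixels), "eye" and "attitude" of the camera in the world. Camera axes: x right, y down, z forward; pixel columns grow to the right and rows downward; lengths in m; the calibration is good to about 2 mm. A picture is of the moment at which its call begins: read the wrist's pose just before it. get_calibration takes no time and is no camera call; for the wrist camera it gives the pose at the moment of the call.
A pose or a line that the arm cannot do raises manip.PlanningError and nothing moves.
- manip.hand_in(): hands the job in; it is judged then, once.
Readings, each from a call of its own:
- manip.current_clock(): time.
- manip.current_q(): joint angles.
- manip.current_joint_velocities(): joint speeds.
- manip.current_tau(): joint torques, N m.
- manip.current_tool_pos(): TCP position.
- manip.current_tcp_rot(): TCP orientation.
- manip.current_force(): force on the tool from outside, world axes, zero at the start.
- manip.current_wrist_torque(): the same for the moment, N m.
- manip.current_finger_gap(): finger opening in m.
- manip.current_gripper_force(): force on a finger pad.
Only numpy, scipy, OpenCV 4.12 (cv2) and the standard library are available. Lean on these libraries where they do the work, as an engineer would, in place of code of your own. Each camera call takes 0.05 s, during which the arm holds its last target. There are 200 camera calls.

TASK

Put the spatula that is lying half under the low jar shelf and the flat brush that is lying among the clutter away in the blue fitted tool tray, each flat on the floor of its own pocket with its wide end in the wide end of that pocket. Set them down gently rather than dropping them (a slip of a few millimetres does no harm), and leave everything else on the bench, and the knife already in the tray, where it is.

Things in the scene. Friction and masses are not known exactly. Their poses are not given: they have to be found in the camera images.
- spatula: Loose mixing spatula, 190 mm long, about 90 g, lying flat. Origin: on its underside, midway along; x runs along it towards the blade, z up. Red handle 24 mm wide, 16 mm high, x = -95 to +25 mm; steel blade 40 mm wide, 4 mm thick, flush with the underside, x = +25 to +95 mm, round end. A dark ferrule 18 mm wide, 10 mm high sits on the blade's root, to x = +42 mm.
- spatula_tip (a point): Tip of the spatula's blade, at x = +95 mm of the spatula.
- spatula_handle_end (a point): End face of the spatula's handle, at x = -95 mm, 8 mm up. At the start only the last 70 to 95 mm of the handle sticks out of the shelf's open front, too little to reach the middle with the gripper upright; the rest lies free under the shelf and slides out along the spatula's own axis.
- brush: Loose flat paint brush, 160 mm long, about 80 g, lying flat. Origin: on its underside, midway along; x runs along it towards the bristles, z up. Pale wooden handle 24 mm wide, x = -80 to +20 mm; steel ferrule 44 mm wide, +20 to +50 mm; stiff black bristle head 50 mm wide, +50 to +80 mm; all 14 mm high.
- brush_tip (a point): Middle of the bristle head's end, at x = +80 mm of the brush.
- tray: Fixed fitted tray, 215 (x) by 200 (y) by 46 mm high: blue blocks on a grey 4 mm floor plate. Origin: centre of its underside. Three pockets along x, 42 mm deep: brush at y = +62 mm, spatula at y = 0, knife at y = -62 mm (filled). A finger channel, x = -32 to +32 mm across the whole tray, is bare floor; elsewhere the pocket walls stand only 4 to 5 mm off the tool's sides.
- spatula_pocket (a point): Centre of the spatula pocket on its floor (4 mm above the bench), axes as the tray. The pocket reaches from x = -100 to +100 mm; the -x part is 32 mm wide (handle), the +x part 50 mm wide (blade): the blade must point to +x.
- brush_pocket (a point): Centre of the brush pocket on its floor (4 mm above the bench), axes as the tray. The pocket reaches from x = -86 to +86 mm; the +x part is 32 mm wide (handle), the -x part 58 mm wide (bristles): the bristles must point to -x.
- shelf: Low white bench shelf, fixed, 160 mm deep (x), 220 mm wide (y). Origin: centre of its footprint at bench level; open front at x = -80 mm, where the spatula's handle sticks out (the back is open too). Side panels 10 mm thick at y = +-105 mm; board at 66 to 76 mm height; three fixed paint jars 62 mm across stand on it at x = +30 mm, up to 154 mm high.
- lids: Bystander: loose stack of tin lids, 82 mm across, 26 mm high. Origin: centre of its underside.
- cup: Bystander: loose blue mixing cup, 72 mm across the rim, 65 mm high. Origin: centre of its underside.
- jar: Bystander: loose small paint jar with black lid, 62 mm across, 59 mm high. Origin: centre of its underside.
- disc: Bystander: loose steel dispersing disc, 68 mm across, 26 mm high with its hub. Origin: centre of its underside.
- knife: Bystander: narrow knife 150 mm long, 24 mm wide, 14 mm high, already lying in the tray's third pocket. Origin: middle of its underside.
There are look-alikes about, which are no part of the job. Of the things that look like the spatula, the middle-sized one is meant.

How it is judged:
By the outcome, as a careful person would: the job done as asked, in the order asked, and still so for the second after the job is handed in, with the robot touching nothing.
It also fails if it takes over 66 s, if anything falls off the work surface, if the arm or the gripper's body presses on something with over 40 N, if the wrist force passes 120 N, or if a joint passes its speed limit or range.

## Working session

There is one attempt and no reset: what is moved stays moved. The work goes in short steps, each a Python script; the robot and the scene stay as the last script left them, time stands still between calls to the robot, and variables do not carry over. Pictures are saved under pics/ and viewed, at most 10 in all, crops included, and the job is handed in when it is done.

```bash
ls; mkdir -p pics; python3 - <<'E'
from bench import manip, viewer
import cv2, json
for n in ("top","side","wrist"):
    c=viewer.get_calibration(n); print(n,c)
    im=viewer.get_image(n); cv2.imwrite(f"pics/{n}0.png",im[:,:,::-1])
print(manip.current_clock(), manip.current_tcp_rot(), manip.grip_depth)
E
```

```text
pics
top {'vfov': 43.97522663965653, 'cx': 318.4975269733186, 'cy': 227.59208846753452, 'eye': array([0.24685844, 0.1389835 , 1.46884168]), 'attitude': array([-0.68460158,  0.72020699, -0.0809408 ,  0.07791762])}
side {'vfov': 51.48824123213067, 'cx': 324.2006425527052, 'cy': 239.7632689556905, 'eye': array([ 0.14224257, -0.83539244,  0.82673672]), 'attitude': array([ 0.87205791, -0.17984775,  0.0948783 , -0.44516052])}
wrist {'vfov': 60.94374720204377, 'cx': 318.6174921427005, 'cy': 231.3427124746147, 'eye': array([0.14166645, 0.63893008, 0.38337274]), 'attitude': array([0.80664103, 0.57443747, 0.07980013, 0.11394638])}
0.15 [ 1.66140216e-01  9.86101844e-01 -7.41761207e-04 -1.77056362e-04] 0.0188
```

View pics/top0.png

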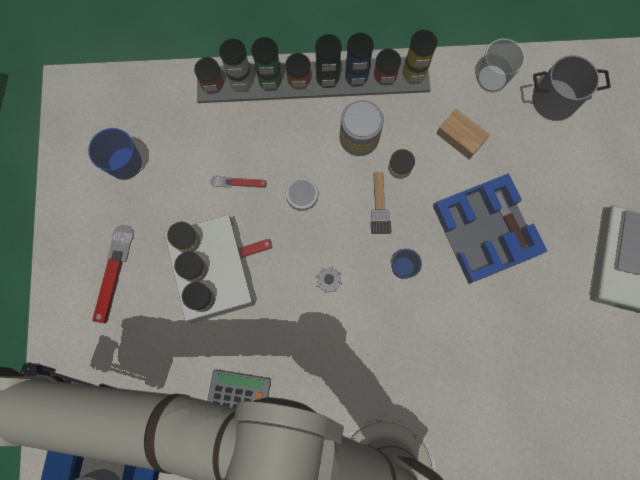

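View pics/side0.png

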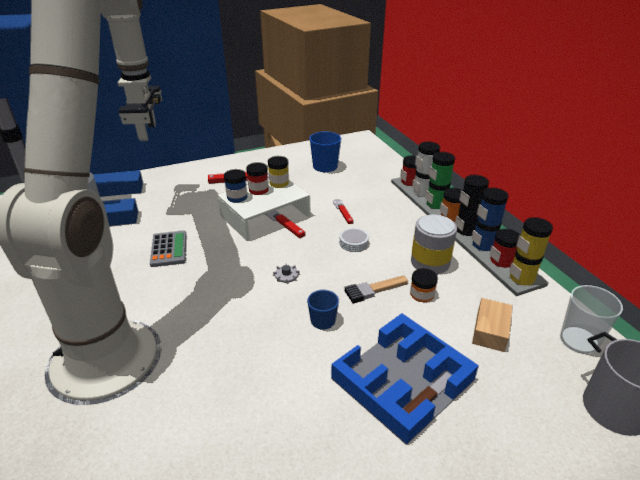

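Top view: spatula-like things are a small red one at (240,183), a large one at (112,275), and a red handle sticking out of the shelf at (256,249). The shelf one is meant, both as the middle size and as the one lying half under the shelf. The brush is at (380,203), bristles down-image. The fitted tray holding the knife is at (490,228); another blue thing at (100,465) is not it. In the side view the handle is at (290,224), the brush at (376,288) and the tray at (404,375).

```bash
cat > h.py <<'E'
import numpy as np, cv2
from bench import manip, effector, viewer
from scipy.spatial.transform import Rotation as R
def shot(n):
    c=viewer.get_calibration(n); return viewer.get_image(n), c
def ray(c,p):
    f=240/np.tan(np.radians(c["vfov"])/2)
    p=np.atleast_2d(np.asarray(p,float))
    d=np.c_[(p[:,0]-c["cx"])/f,(p[:,1]-c["cy"])/f,np.ones(len(p))]
    return R.from_quat(c["attitude"]).apply(d)
def plane(c,p,z):
    d=ray(c,p); return c["eye"]+d*((z-c["eye"][2])/d[:,2:])
def tri(c1,p1,c2,p2):
    A=[];b=[]
    for c,p in((c1,p1),(c2,p2)):
        d=ray(c,p)[0]; d/=np.linalg.norm(d); M=np.eye(3)-np.outer(d,d); A.append(M); b.append(M@c["eye"])
    x,res,*_=np.linalg.lstsq(np.vstack(A),np.hstack(b),rcond=None); return x,np.sqrt(res.sum())
def proj(c,P):
    f=240/np.tan(np.radians(c["vfov"])/2)
    q=R.from_quat(c["attitude"]).inv().apply(np.atleast_2d(P)-c["eye"])
    return np.c_[q[:,0]/q[:,2]*f+c["cx"],q[:,1]/q[:,2]*f+c["cy"]]
def mask(im,kind):
    h=cv2.cvtColor(im,cv2.COLOR_RGB2HSV); H,S,V=[h[...,i].astype(int) for i in range(3)]
    m={"red":((H<8)|(H>172))&(S>140)&(V>60),
       "blue":(H>105)&(H<125)&(S>140)&(V>50),
       "wood":(H>8)&(H<25)&(S>80)&(V>90),
       "dark":(V<60)}[kind]
    return m.astype(np.uint8)
def blob(m,near):
    "largest-overlap connected component closest to pixel `near`"
    n,l,s,ce=cv2.connectedComponentsWithStats(m)
    ok=[i for i in range(1,n) if s[i,4]>40]
    i=min(ok,key=lambda i:np.min(np.hypot(*(np.argwhere(l==i)[:,::-1]-near).T)))
    return (l==i).astype(np.uint8)
def box(m): 
    c=max(cv2.findContours(m,cv2.RETR_EXTERNAL,cv2.CHAIN_APPROX_NONE)[0],key=len)
    return cv2.boxPoints(cv2.minAreaRect(c)),c
def down(yaw): # tool down, tool y-axis (closing line) at world angle yaw
    return R.from_matrix(np.c_[[np.sin(yaw),-np.cos(yaw),0],[np.cos(yaw),np.sin(yaw),0],[0,0,-1]]) if False else \
      R.from_matrix(np.column_stack([np.array([np.cos(yaw-np.pi/2),np.sin(yaw-np.pi/2),0])*-1,[np.cos(yaw),np.sin(yaw),0],[0,0,-1]]))
E
python3 - <<'E'
from h import *
np.set_printoptions(precision=4,suppress=True)
print(np.linalg.det(down(.3).as_matrix()))
it,ct=shot("top"); is_,cs=shot("side")
for name,k,pt,ps,z in (("spat","red",(256,249),(290,224),.016),("brushwood","wood",(379,190),(390,287),.014),("tray","blue",(460,215),(375,395),.046)):
    bt,c1=box(blob(mask(it,k),pt)); bs,c2=box(blob(mask(is_,k),ps))
    print(name,"px top",bt.round(0).tolist()); print(plane(ct,bt,z)[:,:2]); print("px side",bs.round(0).tolist())
    if name!="tray": print("side plane",plane(cs,bs,z)[:,:2]); print("tri centre",tri(ct,bt.mean(0),cs,bs.mean(0)))
for nm,t,s in (("brush dark",(381,227),(354,293)),):
    print(nm,plane(ct,[t],.014),plane(cs,[s],.014))
big=cv2.resize(it[160:300,150:550],None,fx=2,fy=2,interpolation=cv2.INTER_CUBIC)
cv2.imwrite("pics/crop_top.png",big[:,:,::-1])
E
```

```text
1.0000000000000002
spat px top [[241.0, 248.0], [268.0, 239.0], [270.0, 247.0], [244.0, 255.0]]
[[0.5375 0.3185]
 [0.5554 0.251 ]
 [0.5369 0.246 ]
 [0.5191 0.3133]]
px side [[274.0, 218.0], [279.0, 212.0], [306.0, 232.0], [301.0, 239.0]]
side plane [[0.5001 0.3492]
 [0.5252 0.3768]
 [0.5593 0.2448]
 [0.5351 0.2212]]
tri centre (array([0.5305, 0.2822, 0.026 ]), np.float64(0.0066997071884508114))
brushwood px top [[374.0, 173.0], [382.0, 173.0], [384.0, 208.0], [375.0, 208.0]]
[[ 0.7159 -0.0247]
 [ 0.7158 -0.0458]
 [ 0.6223 -0.0431]
 [ 0.6223 -0.0223]]
px side [[370.0, 284.0], [405.0, 275.0], [407.0, 283.0], [372.0, 293.0]]
side plane [[ 0.6226 -0.0222]
 [ 0.7224 -0.0251]
 [ 0.7105 -0.056 ]
 [ 0.613  -0.0524]]
tri centre (array([ 0.6698, -0.0345,  0.0093]), np.float64(0.00038567904994243185))
tray px top [[437.0, 202.0], [475.0, 187.0], [485.0, 214.0], [448.0, 229.0]]
[[ 0.6213 -0.173 ]
 [ 0.6551 -0.2699]
 [ 0.5867 -0.2883]
 [ 0.5536 -0.1924]]
px side [[325.0, 372.0], [356.0, 336.0], [440.0, 409.0], [408.0, 445.0]]
brush dark [[ 0.5733 -0.0326  0.014 ]] [[ 0.5728 -0.0363  0.014 ]]
```

View pics/crop_top.png

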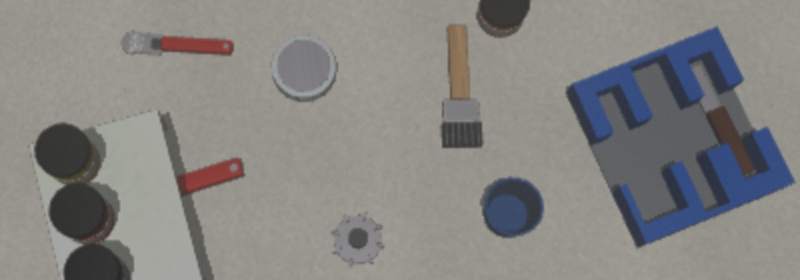

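View pics/wrist0.png

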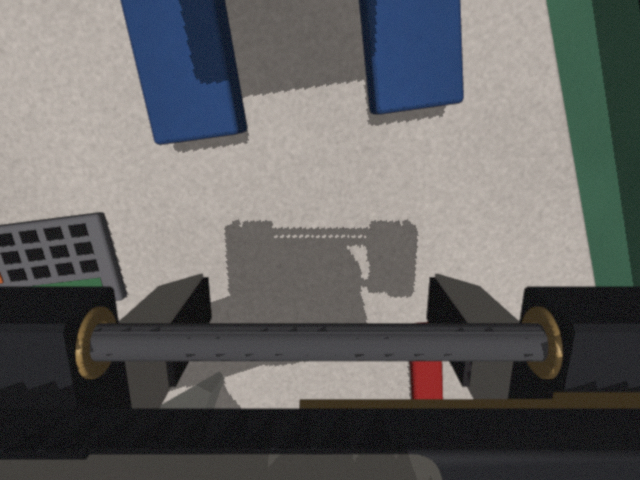

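```bash
cat >> h.py <<'E'
def cam_goal(eye,up):
    "TCP pose putting the wrist camera at eye, looking straight down, image-up along world angle `up`"
    c=viewer.get_calibration("wrist"); Rc=R.from_quat(c["attitude"])
    Rt=R.from_quat(manip.current_tcp_rot()); T=np.array(manip.current_tool_pos())
    rel=Rt.inv()*Rc; off=Rt.inv().apply(c["eye"]-T)
    zc=[0,0,-1]; yc=-np.array([np.cos(up),np.sin(up),0]); xc=np.cross(yc,zc)
    Rn=R.from_matrix(np.column_stack([xc,yc,zc]))*rel.inv()
    return np.asarray(eye)-Rn.apply(off), Rn.as_quat()
E
python3 - <<'E'
from h import *
np.set_printoptions(precision=4,suppress=True)
c=viewer.get_calibration("wrist");Rt=R.from_quat(manip.current_tcp_rot())
print((Rt.inv()*R.from_quat(c["attitude"])).as_matrix(), Rt.inv().apply(c["eye"]-manip.current_tool_pos()))
ct=viewer.get_calibration("top"); P=plane(ct,[(435,205),(510,175),(546,250),(470,281.5)],.046); print(P,P.mean(0))
C=P.mean(0)[:2]
for eye in ([*C,.42],[C[0]-.07,C[1],.42],[.645,-.035,.40],[.49,.26,.40]):
    for up in (0,np.pi/2,-np.pi/2,np.pi):
        p,q=cam_goal(eye,up); print(eye,up,p,manip.solve_ik(p,q))
E
```

```text
[[ 0.0003 -0.9613 -0.2756]
 [ 1.      0.0004 -0.0003]
 [ 0.0004 -0.2756  0.9613]] [ 0.0755  0.0004 -0.1576]
[[ 0.6151 -0.1665  0.046 ]
 [ 0.6831 -0.3615  0.046 ]
 [ 0.4885 -0.4255  0.046 ]
 [ 0.4211 -0.2326  0.046 ]] [ 0.5519 -0.2965  0.046 ]
[np.float64(0.5519371543005613), np.float64(-0.29654475333379693), 0.42] 0 [ 0.5228 -0.2962  0.2477] [-0.035   0.2655  0.7014  1.9073 -0.4509  0.8472 -0.6711]
[np.float64(0.5519371543005613), np.float64(-0.29654475333379693), 0.42] 1.5707963267948966 [ 0.5515 -0.3257  0.2477] [ 0.1888  0.6243  0.6724  1.4401 -0.5711  1.4396  0.9493]
[np.float64(0.5519371543005613), np.float64(-0.29654475333379693), 0.42] -1.5707963267948966 [ 0.5523 -0.2674  0.2477] [-0.6526  0.7279  1.3595  1.7713 -0.5482  1.0696 -2.3225]
[np.float64(0.5519371543005613), np.float64(-0.29654475333379693), 0.42] 3.141592653589793 [ 0.5811 -0.2969  0.2477] [ 0.2446  0.6395  0.2158  1.2843 -0.0121  1.4837  2.0081]
[np.float64(0.48193715430056133), np.float64(-0.29654475333379693), 0.42] 0 [ 0.4528 -0.2962  0.2477] [-0.1685  0.1609  0.8954  2.0339 -0.4181  0.8325 -0.6072]
[np.float6
[... 754 characters left out ...]
.645, -0.035, 0.4] -1.5707963267948966 [ 0.6454 -0.0058  0.2277] [ 0.5864  0.8718 -1.3038  1.5408  1.0451  1.5875  2.3376]
[0.645, -0.035, 0.4] 3.141592653589793 [ 0.6742 -0.0354  0.2277] [ 0.1203  0.7179 -0.1944  1.186   0.1147  1.5283  1.5044]
[0.49, 0.26, 0.4] 0 [0.4608 0.2604 0.2277] [-0.757   0.1164  0.0762  2.0698  0.2445  0.7522 -2.4154]
[0.49, 0.26, 0.4] 1.5707963267948966 [0.4896 0.2308 0.2277] [-0.2538  0.2303 -0.0689  1.9294 -0.3155  0.9168 -0.1358]
[0.49, 0.26, 0.4] -1.5707963267948966 [0.4904 0.2892 0.2277] [-0.216   0.5269 -0.69    1.6206  0.5155  1.3648  2.0943]
[0.49, 0.26, 0.4] 3.141592653589793 [0.5192 0.2596 0.2277] [-0.1683  0.5459 -0.3887  1.5045  0.0593  1.3691  1.0222]
```

The wrist picture shows the gripper filling everything below row 270, so usable views lie in rows 0–270 with image-up along tool +x. I'll check reachability next and take wrist views with the tool straight down.

```bash
cat >> h.py <<'E'
def toolx(a): return down(a-np.pi/2).as_quat()   # tool down, tool x at world angle a
def eye_tcp(eye,a): # straight-down tool with camera at eye
    return np.asarray(eye)-R.from_quat(toolx(a)).apply([.0755,.0004,-.1576])
E
python3 - <<'E'
from h import *
np.set_printoptions(precision=3,suppress=True)
d=np.radians
for n,p,a in (("tray",[.552,-.2965,.02],18.8),("brush",[.64,-.035,.01],0),("spat",[.54,.27,.01],105),("spatout",[.58,.14,.01],105)):
    for k in (0,180):
        print(n,a+k,manip.solve_ik(p,toolx(d(a+k))))
for n,e,a in (("tray",[.552,-.2965,.5],18.8),("brush",[.64,-.035,.42],0),("spat",[.54,.22,.42],105)):
    for k in (0,180):
        print("view",n,a+k,manip.solve_ik(eye_tcp(e,d(a+k)),toolx(d(a+k))))
E
```

```text
tray 18.8 [-0.156  0.894  0.883  1.77  -0.862  0.916 -0.13 ]
tray 198.8 [ 0.445  0.68   0.007  1.748 -0.007  0.713  2.354]
brush 0 [-0.199  0.735  0.293  1.719 -0.294  0.731 -1.328]
brush 180 [ 0.166  0.725 -0.211  1.705  0.209  0.734  1.421]
spat 105 [-0.406  0.671 -0.135  1.806  0.135  0.674 -0.356]
spat 285 [-0.008  0.786 -0.682  1.792  0.664  0.808  2.378]
spatout 105 [-0.229  0.659 -0.07   1.826  0.07   0.659 -0.077]
spatout 285 [-1.111  1.265  1.346  1.855 -1.329  1.278 -2.206]
view tray 18.8 [-0.028  0.297  0.72   1.622 -0.201  1.299 -0.518]
view tray 198.8 [ 0.139  0.463  0.35   1.338 -0.157  1.368  2.386]
view brush 0 [-0.217  0.289  0.283  1.748 -0.088  1.118 -1.478]
view brush 180 [ 0.093  0.565 -0.127  1.327  0.071  1.254  1.534]
view spat 105 [-0.217  0.31  -0.107  1.706  0.036  1.128 -0.073]
view spat 285 [ 0.302  0.692 -1.299  1.632  0.681  1.351  2.306]
```

```bash
python3 - <<'E'
from h import *
import pickle
d=np.radians; out={}
for n,e,a in (("spat",[.535,.25,.42],105),("tray",[.552,-.2965,.5],18.8),("brush",[.64,-.035,.42],0)):
    a=d(a); s=np.array([-np.sin(a),np.cos(a),0])*.04
    for i,sg in enumerate((-1,1)):
        e2=np.array(e)+sg*s
        (manip.move_pose if i==0 else manip.servo_line)(eye_tcp(e2,a),toolx(a))
        im,c=shot("wrist"); out[n+str(i)]=(im,c)
pickle.dump(out,open("views.pkl","wb")); print(manip.current_clock())
t=np.vstack([np.hstack([out[n+"0"][0][:280],out[n+"1"][0][:280]]) for n in("spat","tray","brush")])
cv2.imwrite("pics/views.png",cv2.resize(t,(800,525),interpolation=cv2.INTER_AREA)[:,:,::-1])
E
```

```text
7.5417
```

View pics/views.png

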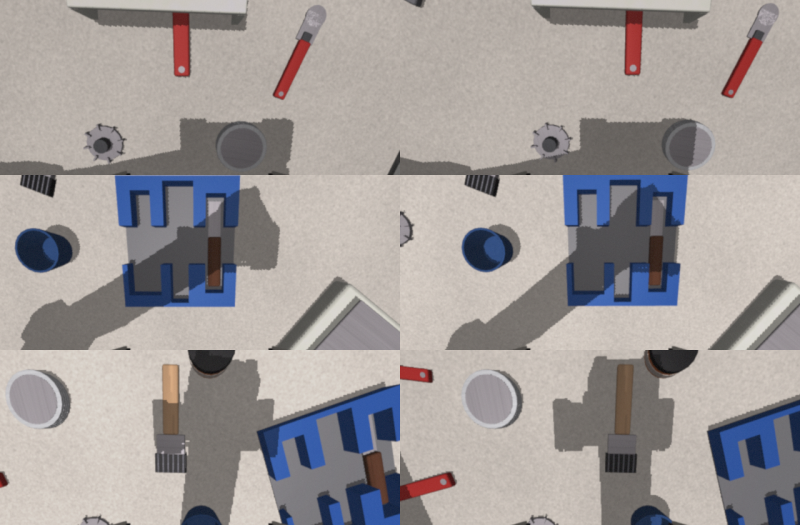

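The composite shows, per row, two wrist views:
- **Spatula:** the handle ends at about (290,115) in original pixels, plus the small look-alike to its right.
- **Tray:** upright in the image with the knife in its right pocket; the top edge is slightly cut off.
- **Brush:** handle up-image, bristles at the bottom.

Next I'll measure these.

```bash
cat > meas.py <<'E'
from h import *
import pickle
np.set_printoptions(precision=4,suppress=True)
V=pickle.load(open("views.pkl","rb"))
def m2(im,k):
    h=cv2.cvtColor(im,cv2.COLOR_RGB2HSV).astype(int); H,S,Vv=h[...,0],h[...,1],h[...,2]
    m={"red":((H<8)|(H>172))&(S>140)&(Vv>50),"blue":(H>100)&(H<130)&(S>130)&(Vv>20),"wood":(H>7)&(H<25)&(S>85)&(Vv>50)}[k].astype(np.uint8)
    m[272:]=0; return m
def ends(m):
    b=cv2.boxPoints(cv2.minAreaRect(np.argwhere(m)[:,::-1].astype(np.float32)))
    b=b[np.argsort(b[:,1])]; return b[:2].mean(0),b[2:].mean(0),b[:2][np.argsort(b[:2,0])],b[2:][np.argsort(b[2:,0])]
for n,k,near,z in (("spat","red",[(290,80),(373,80)],.016),("brush","wood",[(272,60),(357,60)],.014)):
    E=[]
    for i in (0,1):
        im,c=V[n+str(i)]; m=blob(m2(im,k),near[i]); e=ends(m); E.append((c,e))
        print(n,i,"far/near px",e[0],e[1],"plane",plane(c,e[:2],z)[:,:2].ravel(),"width",np.linalg.norm(np.diff(plane(c,e[3],z),axis=0)))
    for j in (0,1): print("  tri",j,tri(E[0][0],E[0][1][j],E[1][0],E[1][1][j]))
    A=np.mean([plane(c,e[:2],z) for c,e in E],0); v=A[0]-A[1]; print("  mean far,near",A[:,:2],"angle far-near",np.degrees(np.arctan2(v[1],v[0])),np.linalg.norm(v))
E=[]
for i,near in enumerate([[(285,260-0),(195,30)],[(275-0,200),(275,30)]]):
    im,c=V["tray"+str(i)]; m=m2(im,"blue"); n,l,s,ce=cv2.connectedComponentsWithStats(m)
    # tray = blue blobs of column range of the tray
    lo,hi=[(185,390),(255,465)][i]
    mm=m.copy(); mm[:,:lo]=0; mm[:,hi:]=0; mm=cv2.morphologyEx(mm,cv2.MORPH_OPEN,np.ones((3,3)))
    h=cv2.convexHull(np.argwhere(mm)[:,::-1].astype(np.int32)); ap=cv2.approxPolyDP(h,4,True)[:,0]
    b=ap[np.argsort(ap[:,1])][-2:].astype(float); b=b[np.argsort(b[:,0])]
    print("tray hull",i,ap.tolist()); P=plane(c,b,.046); v=P[0]-P[1]; print(" corners",P[:,:2].ravel(),np.linalg.norm(v),"x-axis deg",np.degrees(np.arctan2(v[1],v[0]))-90); E.append((c,b))
for j in (0,1): print("  tri",tri(E[0][0],E[0][1][j],E[1][0],E[1][1][j]))
P=np.mean([plane(c,b,.046) for c,b in E],0)[:,:2]; v=P[0]-P[1]; psi=np.arctan2(v[1],v[0])-np.pi/2
print("tray centre",P.mean(0)+.1075*np.array([np.cos(psi),np.sin(psi)]),np.degrees(psi))
E
python3 meas.py
```

```text
spat 0 far/near px [288.7227  20.7452] [290.8852 120.2199] plane [0.5243 0.3329 0.5472 0.2498] width 0.023418359071723883
spat 1 far/near px [374.5716  17.707 ] [371.9928 118.2819] plane [0.5231 0.3331 0.5465 0.2494] width 0.024029372445501126
  tri 0 (array([0.5236, 0.3341, 0.0104]), np.float64(0.0003952996470869223))
  tri 1 (array([0.547 , 0.2496, 0.0117]), np.float64(0.00015485227788797468))
  mean far,near [[0.5237 0.333 ]
 [0.5468 0.2496]] angle far-near 105.49818008208962 0.08653926732165987
brush 0 far/near px [272.2834  23.8388] [273.8586 134.102 ] plane [ 0.7164 -0.0348  0.6194 -0.0331] width 0.02401913502432514
brush 1 far/near px [360.5  23.5] [354.6768 134.1409] plane [ 0.7167 -0.0338  0.6193 -0.0308] width 0.023685826159409847
  tri 0 (array([ 0.7175, -0.0343,  0.009 ]), np.float64(0.00019511353804734546))
  tri 1 (array([ 0.6188, -0.0318,  0.002 ]), np.float64(6.458014450778738e-05))
  mean far,near [[ 0.7166 -0.0343]
 [ 0.6194 -0.032 ]] angle far-near -1.3676487438218965 0.0972419627330153
tray hull 0 [[382, 2], [374, 209], [202, 209], [185, 2]]
 corners [ 0.4222 -0.2392  0.4861 -0.4244] 0.19597928460417557 x-axis deg 19.044284178521195
tray hull 1 [[459, 0], [442, 207], [270, 208], [262, 0]]
 corners [ 0.4221 -0.2395  0.4864 -0.4247] 0.1960692028913305 x-axis deg 19.15189091758073
  tri (array([ 0.4226, -0.2395,  0.0475]), np.float64(0.00011321284535407064))
  tri (array([ 0.4866, -0.424 ,  0.0481]), np.float64(0.00013831777212203072))
tray centre [ 0.5558 -0.2968] 19.098099888127273
```

```bash
cat >> h.py <<'E'
C=np.array([.5550,-.2971]); PSI=np.radians(19.1)
def tray(x,y): return C+np.array([np.cos(PSI)*x-np.sin(PSI)*y,np.sin(PSI)*x+np.cos(PSI)*y])
def snap(n,name,roi=None):
    im,c=shot(n); im=im if roi is None else im[roi[1]:roi[3],roi[0]:roi[2]]
    cv2.imwrite("pics/"+name,im[:,:,::-1])
E
python3 - <<'E'
from h import *
np.set_printoptions(precision=3,suppress=True)
a=np.radians(-1.37); g=[.632,-.0323]
manip.move_pose([*g,.08],toolx(a)); manip.servo_line([*g,.006],vel=.12)
effector.close(f_grip=30); print("gap",manip.current_finger_gap())
manip.servo_line([*g,.15],vel=.2)
t=tray(-.005,.062); manip.move_pose([*t,.15],toolx(PSI)); print("gap",manip.current_finger_gap(),manip.current_force())
manip.servo_line([*t,.062],vel=.15); 
snap("wrist","w_brush.png"); snap("top","t_brush.png",(400,140,580,320)); print(manip.current_clock())
E
python3 - <<'E'
import cv2
a=cv2.imread("pics/w_brush.png");b=cv2.imread("pics/t_brush.png")
import numpy as np
cv2.imwrite("pics/b1.png",np.hstack([cv2.resize(a,(480,360)),cv2.resize(b,(310,360))]))
E
```

```text
gap 0.023498452804418972
gap 0.023565790030000516 [0.301 0.756 0.14 ]
12.8083
```

View pics/b1.png

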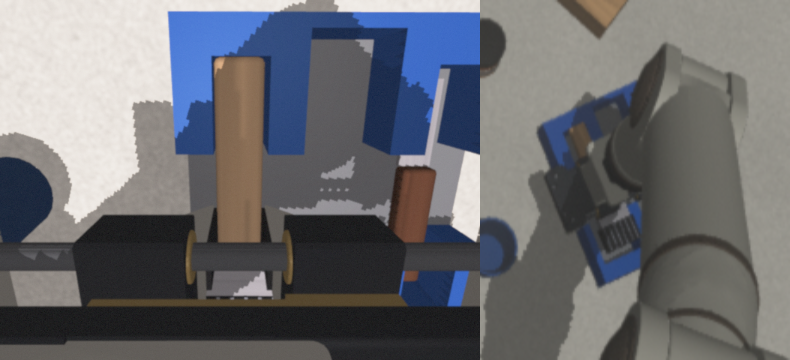

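Brush held above its pocket: handle end at about (317,76) in wrist pixels, in line with the narrow slot, bristles at the wide end. I'll check the end position numerically, then lower.

```bash
python3 - <<'E'
from h import *
np.set_printoptions(precision=4,suppress=True)
def tl(P): d=P[:,:2]-C; c,s=np.cos(PSI),np.sin(PSI); return np.c_[d[:,0]*c+d[:,1]*s,-d[:,0]*s+d[:,1]*c]
c=viewer.get_calibration("wrist")
print("handle end",tl(plane(c,[(317,76)],.070)),"block back edge/ channel edge",tl(plane(c,[(230,16),(240,205)],.046)),"slot sides at channel edge",tl(plane(c,[(281,205),(362,205)],.046)),"knife top handle",tl(plane(c,[(553,224)],.018)))
t=tray(-.005,.062)
manip.servo_line([*t,.032],vel=.08); f=manip.current_force(); print(manip.current_tool_pos(),f)
if np.linalg.norm(f)<6:
    manip.servo_line([*t,.0105],vel=.05); print(manip.current_tool_pos(),manip.current_force())
    effector.open_jaws(); manip.servo_line([*t,.15],vel=.25); print(manip.current_finger_gap(),manip.current_clock())
E
```

```text
handle end [[0.0826 0.063 ]] block back edge/ channel edge [[0.1064 0.0968]
 [0.0316 0.0968]] slot sides at channel edge [[0.0316 0.0788]
 [0.0316 0.0433]] knife top handle [[ 0.0156 -0.0585]]
[ 0.5294 -0.24    0.0312] [-0.6918 -0.1344 -0.7208]
[ 0.5297 -0.2401  0.01  ] [ 0.5627  0.1859 -1.3791]
0.09195735046985667 15.8
```

Brush set down with almost no contact force. Next: slide the spatula out partway, since the lids limit where the fingers can open, then regrip high so the release clears the knife and brush tops.

```bash
cat >> h.py <<'E'
TH=np.radians(105.5); U=np.array([np.cos(TH),np.sin(TH)]); E0=np.array([.5468,.2496])
def sp(s): return E0+s*U   # point on the spatula axis, s from the initial handle end towards the blade
E
python3 - <<'E'
from h import *
import pickle
np.set_printoptions(precision=4,suppress=True)
V=pickle.load(open("views.pkl","rb")); c=V["spat0"][1]
for n,p in (("lids",(387,232)),("disc",(165,227)),("shelf front px",(290,17))):
    d=plane(c,[p],.026 if n!="shelf front px" else .07)[0,:2]-E0; print(n,"along",d@U,"lateral",U[0]*d[1]-U[1]*d[0])
g=sp(.028)
manip.move_pose([*g,.10],toolx(TH)); manip.servo_line([*g,.006],vel=.12)
effector.close(f_grip=30); print("gap",manip.current_finger_gap(),manip.current_tool_pos())
g2=sp(.028-.066); manip.servo_line([*g2,.0065],vel=.08); print("force",manip.current_force())
effector.open_jaws(); manip.servo_line([*g2,.10],vel=.25)
snap("wrist","w_sp.png"); np.save("cw.npy",viewer.get_calibration("wrist"),allow_pickle=True); print(manip.current_clock())
E
```

```text
lids along -0.10868376421138784 lateral -0.0950835220648654
disc along -0.10233326672981999 lateral 0.12751844215005556
shelf front px along 0.07802196314974529 lateral -0.00520077340486199
gap 0.023688140607311305 [0.5393 0.2766 0.006 ]
force [-0.1292  0.1698 -0.5554]
22.4083
```

View pics/w_sp.png

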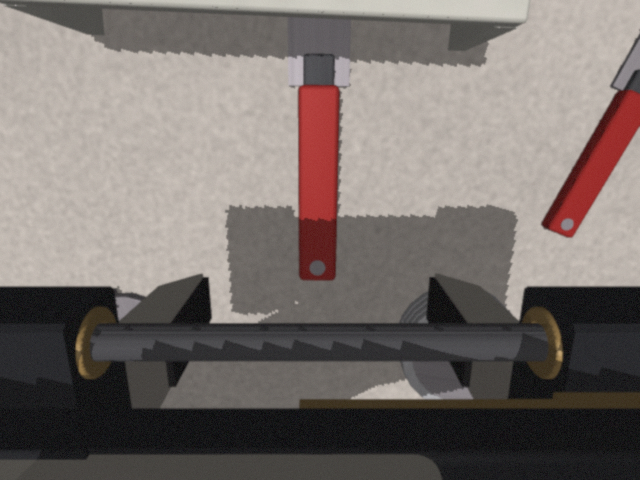

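Spatula slid out: red handle from (318,86) to (318,279), ferrule and blade root visible, shelf edge near row 17. I'll compute its pose, regrip near its middle and slide it fully out, keeping the grip shallow.

```bash
python3 - <<'E'
from h import *
np.set_printoptions(precision=4,suppress=True)
c=viewer.get_calibration("wrist")
b,e=plane(c,[(319,86),(317.5,279)],.016)[:,:2]; v=b-e; print("len",np.linalg.norm(v),"ang",np.degrees(np.arctan2(v[1],v[0])),e)
u=v/np.linalg.norm(v); mid=(b+e)/2+u*.035   # spatula origin
f=plane(c,[(318,17)],.066)[0,:2]; g=mid+.003*u; print("grip to front",(f-g)@u, "origin",mid)
th=np.arctan2(u[1],u[0])
assert (f-g)@u>.042
manip.move_pose([*g,.10],toolx(th)); manip.servo_line([*g,.012],vel=.12); print(manip.current_tool_pos())
effector.close(f_grip=40); print("gap",manip.current_finger_gap(),manip.current_tool_pos())
g1=g-.005*u; manip.servo_line([*g1,.016],vel=.05)
g2=g-.065*u; manip.servo_line([*g2,.018],vel=.12); manip.servo_line([*g2,.14],vel=.2)
print("gap",manip.current_finger_gap(),manip.current_force(),manip.current_wrist_torque(),manip.current_clock())
t=tray(.003,0); manip.move_pose([*t,.16],toolx(PSI)); manip.servo_line([*t,.085],vel=.15)
snap("wrist","w_sp2.png"); snap("side","s_sp2.png",(310,230,510,450)); print("gap",manip.current_finger_gap(),manip.current_clock())
a=cv2.imread("pics/w_sp2.png");b=cv2.imread("pics/s_sp2.png")
cv2.imwrite("pics/b2.png",np.hstack([cv2.resize(a,(480,360)),cv2.resize(b,(320,360))]))
E
```

```text
len 0.11613524513673805 ang 105.05419147864554 [0.562  0.1875]
grip to front 0.044586672182121284 origin [0.5378 0.2774]
[0.5376 0.2805 0.0126]
gap 0.022871674651010997 [0.5371 0.2803 0.012 ]
gap 0.023190253771765732 [-0.7165  0.8602 -1.2782] [-0.1307  0.065  -0.0174] 26.4417
gap 0.02295002271137724 29.0583
```

View pics/b2.png

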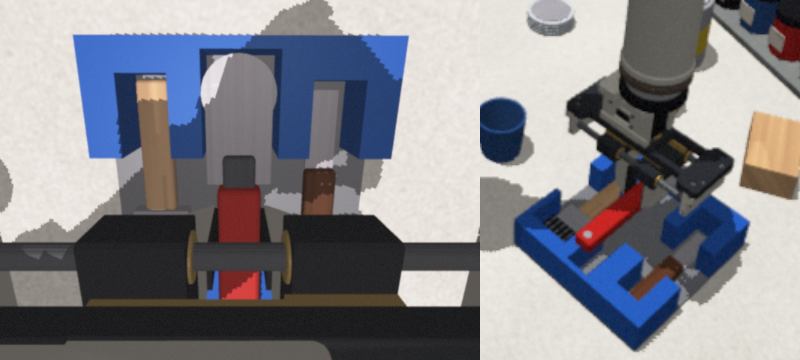

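Spatula held above its pocket: blade tip at (320,69), handle/ferrule boundary at (319,249), ferrule end at (319,208) in wrist pixels. The brush lies in its pocket. I'll check level and x position from these.

```bash
python3 - <<'E'
from h import *
np.set_printoptions(precision=4,suppress=True)
def tl(P): d=P[:,:2]-C; c,s=np.cos(PSI),np.sin(PSI); return np.c_[d[:,0]*c+d[:,1]*s,-d[:,0]*s+d[:,1]*c,P[:,2]]
c=viewer.get_calibration("wrist"); z=manip.current_tool_pos()[2]; b=z-.012; print(z)
im=viewer.get_image("wrist"); m=mask(im,"red"); r=np.argwhere(m[:270,280:360])[:,0]; print("red top row",r.min())
print("tip",tl(plane(c,[(320,69)],b+.004)),"red/ferrule",tl(plane(c,[(319,249)],b+.016)),"ferrule end",tl(plane(c,[(319,208)],b+.010)))
cs=viewer.get_calibration("side")
print("handle end side view (ray at tray x=-92..-100 -> z)")
p=(310+ (587-480)*200/320, 230+237*220/360); d=ray(cs,[p])[0]
n=np.array([np.cos(PSI),np.sin(PSI),0]); 
for y in (0.,.012):
    # intersect with plane y_tray = y
    w=np.array([-np.sin(PSI),np.cos(PSI),0]); P0=np.r_[tray(0,y),0]; s=(P0-cs["eye"])@w/(d@w); print(y,tl((cs["eye"]+s*d)[None]))
E
```

```text
0.08645567853915678
red top row 247
tip [[ 0.0942 -0.0003  0.0785]] red/ferrule [[0.0263 0.0001 0.0905]] ferrule end [[0.0416 0.0001 0.0845]]
handle end side view (ray at tray x=-92..-100 -> z)
0.0 [[-0.0853  0.      0.0849]]
0.012 [[-0.0698  0.012   0.0611]]
```

```bash
python3 - <<'E'
from h import *
np.set_printoptions(precision=4,suppress=True)
t=tray(.003,0)
manip.servo_line([*t,.038],vel=.08); f=manip.current_force(); print(manip.current_tool_pos(),f)
if np.linalg.norm(f)<6:
    manip.servo_line([*t,.0195],vel=.04); manip.sleep(.3); z=manip.current_tool_pos()[2]; print(z,manip.current_force())
    manip.servo_line([*t,.0195+(.0197-z)],vel=.04); manip.sleep(.3); z=manip.current_tool_pos()[2]; print(z,manip.current_force())
    if .0190<z<.0207:
        effector.open_jaws(); print(manip.current_finger_gap(),manip.current_force())
        manip.servo_line([*t,.12],vel=.15); print(manip.current_clock())
        p=t+.05*np.array([-np.cos(PSI),-np.sin(PSI)]); manip.servo_line([*p,.30],vel=.3)
        snap("wrist","w_end.png"); snap("side","s_end.png",(310,290,510,450)); print(manip.current_clock())
        a=cv2.imread("pics/w_end.png")[:300];b=cv2.imread("pics/s_end.png")
        cv2.imwrite("pics/b3.png",np.vstack([cv2.resize(a,(640,300)),cv2.resize(b,(375,300))[:, :].copy() if False else cv2.copyMakeBorder(cv2.resize(b,(375,300)),0,0,0,265,cv2.BORDER_CONSTANT)]))
E
```

```text
[ 0.5579 -0.2962  0.0378] [ 1.6578  1.2188 -0.9713]
0.019740193571080793 [ 0.8958  0.6747 -0.9634]
0.019448519117958023 [ 0.9258 -0.035  -1.2643]
0.09196183078412691 [ 1.443  -0.0143 -0.186 ]
33.3
34.175
```

View pics/b3.png

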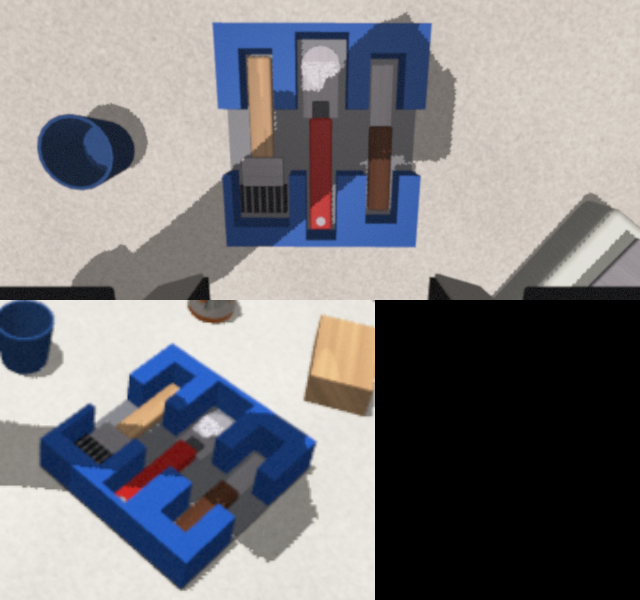

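The brush at (262,135), the spatula at (320,140) and the knife at (380,135) all lie flat in their own pockets, wide ends in the wide parts. The knife looks unmoved and the arm is clear.

```bash
python3 -c "
from bench import manip
print(manip.hand_in())"
```

```text
the job is handed in; nothing more can be done
None
```

The spatula and the brush each lie flat in their own tray pocket, wide ends in the wide parts; the brush went in first so the fingers could open clear of the spatula, the spatula was released about 4 mm above the floor, the knife looks unmoved in the last picture, and the job was handed in at about 34 s.

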